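# Turn the vial tumbler's wheel by its spokes until the filling stem points up

### The arm

A 6-joint arm with a two-finger parallel gripper is mounted at the origin on a cart in front of the work surface, level with it; the furniture and walls round the work are solid. World frame = base frame: x ahead of the robot, y to its left, z up, the work surface at z = 0. Lengths are in m, angles in rad, forces in N, time in s.
With the tool pointing down it reaches from about 0.375 to 0.925 m from the base axis. Payload 5.7 kg.
Tool frame: the origin (TCP) lies midway between the tips of the shut fingers; the grasp point (between the pads) lies 19 mm behind it; z points along the fingers, y is the line along which they close (so a half turn about z gives the same grasp; the last joint's range is limited). The gripper opens to 88 mm and grips with 3 to 60 N. Pads are 20 mm wide; open, the fingers measure 115 mm over their backs; the gripper's body (75 mm by 178 mm) begins 61 mm behind the grasp point.
Start: joints at [-1.38, 0.359, 1.51, -0, 1.272, -0.115], TCP at [0.181, -0.572, 0.194] pointing down, gripper open.
Joint ranges: [-2.97, 2.97], [-1.01, 2.36], [0.21, 2.38], [-0.96, 4.11], [0.2, 2.71], [-2.98, 2.98]. Speed limits (rad/s): [2.39, 2.39, 3.14, 3.14, 3.14, 3.14].

### API

Orientations are given as a unit quaternion [x, y, z, w].
In Python, from bench import move_ptp, servo_line, goto_joints, move_gripper, sleep, inverse_kinematics, capture, PlanningError, close_job, spot_in, silhouettes, current_clock, current_joint_pos, current_qvel, current_joint_torque, current_position, current_orientation, current_force, current_torque, current_finger_gap, current_grip_force gives the robot as it stands. Calls block until the motion is done:
- move_ptp(position, orientation): joint-space move of the TCP to a pose.
- servo_line(position, orientation=None, rate=0.15, contact_N=None): straight line of the TCP; orientation=None keeps the orientation; rate is the mean speed in m/s. With contact_N (N) it stops when the force on the tool has changed by that much, and returns True; else False.
- goto_joints(angles): joint-space move.
- move_gripper(opening): finger opening in m; the grip force is fixed at half the most; returns when the fingers have stopped.
- sleep(seconds).
- inverse_kinematics(position, orientation): joint angles nearest the present ones, or None.
- capture(name): name is "side" or "top" or "wrist"; returns a dict with "image" (384x512x3 uint8, blue, green, red), "range_z" (384x512 float32, m along the optical axis (not along the pixel's ray), 0 where there is no reading), "intrinsics" (3x3 intrinsics, pixels), "R" (3x3) and "t" (3): a world point X has camera coordinates R X + t. Camera axes: x right, y down, z forward; pixel columns grow to the right and rows downward; lengths in m; the calibration is good to about 2 mm. A picture is of the moment at which its call begins.
A pose or a line that the arm cannot do raises PlanningError and nothing moves.
- close_job(): hands the job in; it is judged then, once.
Trained networks look in the newest picture that a camera, given by its name, has taken for a name from the list of things; names that differ only in an ending like _2 or _b are one class to them, and where a whole thing is asked for, a point or a joint stands for the part that bears it (a point fixed in the world has none). Each returns a list of dicts, best first, with "conf" (0 to 1); they miss things now and then, are a little off and sometimes report something else, mostly with a low value. They report only what shows in the picture. A call takes as long as a camera call.
- spot_in(camera, query): "xy" ([column, row] in pixels, amid what is visible of it).
- silhouettes(camera, query): "region" (384x512 bool, what is visible of it) and "xy" ([column, row] in pixels, amid what is visible of it).
Readings, each from a call of its own:
- current_clock(): time.
- current_joint_pos(): joint angles.
- current_qvel(): joint speeds.
- current_joint_torque(): joint torques, N m.
- current_position(): TCP position.
- current_orientation(): TCP orientation.
- current_force(): force on the tool from outside, world axes, zero at the start.
- current_torque(): the same for the moment, N m.
- current_finger_gap(): finger opening in m.
- current_grip_force(): force on a finger pad.
Only numpy, scipy, OpenCV 4.12 (cv2) and the standard library are available. Lean on these libraries where they do the work, as an engineer would, in place of code of your own. Each camera call takes 0.05 s, during which the arm holds its last target. There are 200 camera calls.

### The job

The spoked wheel of the vial tumbler has stopped with its filling stem (brass, red cap) pointing away from the top. Without gripping anything, push the wheel round gently by its spokes with the fingertips, going from one spoke to the next as needed, until the stem points straight up, then leave the wheel at rest and take the hand away. Do not touch the stem, fling the wheel or squeeze it, and leave the vented box, the gold lid and the squeeze bottle where they stand.

Things in the scene. Friction and masses are not known exactly. Their poses are not given: they have to be found in the camera images.
- tumbler: Bench tumbler, fixed: grey base plate 130x150x12 mm and grey pillar 34x52 mm, 175 mm tall, carrying an upright wheel on the robot's side. Origin on the bench under the stand; own -x points out of the wheel's face, roughly to the robot, own y to the robot's left, z up; turned up to 0.25 rad about the vertical. The wheel turns in the plane own x = -50 mm about a level axle along own x.
- axle (a point): Wheel's centre, on the axle, in the plane of the spokes, 150 mm above the bench; axes as the tumbler's, not turning with the wheel. The wheel has an aluminium ring (68 mm radius, 8 mm thick) and 6 straight spokes, 60 degrees apart. In the five gaps without the stem a glass vial (16 mm diameter) is clipped radially on the robot's side, out to 77 mm from the axle.
- wheel (a joint): Wheel angle, rad: 0 (or any multiple of 2 pi) = stem straight up; grows clockwise as the robot sees it (top goes to the robot's right, -y), so the stem leans this far clockwise from up. Turns both ways, more than a full turn. Friction 0.14 N m holds it where it is left: about 1.2 N at a spoke's end moves it, and pushed slowly it does not coast.
- spoke_end (a point): Centre of the rounded end of one spoke, 124 mm from the axle, 30 degrees clockwise (robot's view) from the stem; the other five spokes follow every 60 degrees, so at 30, 90, 150, 210, 270, 330 from the stem. Each spoke ends in a black round handle 12 mm thick, from 92 mm to 130 mm from the axle, free on all sides.
- stem_tip (a point): End of the red cap of the brass filling stem (cap 16 mm diameter), 98 mm from the axle, midway between two spokes. Own z points outward along the stem, so straight up when the job is done; x along the axle.
- stem: The filling stem, brass with a red cap, fixed to the wheel. Origin on the axle at the wheel's centre; z outward along the stem.
- vent_box: Loose small cream box with a vented lid, 38x38x38 mm, on the bench in front of the wheel to the left. Origin at the centre of its underside. Bystander.
- gold_lid: Loose gold screw lid, 72 mm diameter, 15 mm high, on the bench in front of the wheel. Origin at the centre of its underside. Bystander.
- squeeze_bottle: Loose clear squeeze bottle, 45 mm diameter, 117 mm tall, standing to the left behind the wheel. Origin at the centre of its underside. Bystander.

How it is judged:
At the end, for the whole second after the job is handed in: The stem points straight up within 0.12 rad (7 degrees), the wheel is at rest, and the vented box, gold lid and squeeze bottle are within 15 mm of where they stood (angle between stem_tip's own z axis and vertical below 0.12 rad and velocity of joint wheel between -0.05 and 0.05 rad/s and distance of each of vent_box, gold_lid, squeeze_bottle from where it was at the start of the episode below 0.015 m); the robot touches nothing.
It fails at once if the filling stem is touched (over 1 N) (contact force between the arm and stem above 1 N).
It fails at once if the wheel is gripped, squeezed or shoved hard (over 35 N) (contact force between any of the fingers, the arm and wheel above 35 N).
It fails at once if the wheel is flung round (over 4 rad/s) (velocity of joint wheel above 4 rad/s or velocity of joint wheel below -4 rad/s).
It fails at once if the vented box, gold lid or squeeze bottle is moved over 15 mm or lifted (distance of any of vent_box, gold_lid, squeeze_bottle from where it was at the start of the episode above 0.015 m).
It also fails if it takes over 72 s, if anything falls off the work surface, if the arm or the gripper's body presses on something with over 40 N, if the wrist force passes 120 N, or if a joint passes its speed limit or range.

## Working session

There is one attempt and no reset: what is moved stays moved. The work goes in short steps, each a Python script; the robot and the scene stay as the last script left them, time stands still between calls to the robot, and variables do not carry over. Pictures are saved under pics/ and viewed, at most 10 in all, crops included, and the job is handed in when it is done.

```bash
mkdir -p pics; cat > h.py <<'E'
import numpy as np, cv2
from bench import *
def px2w(c,uv,z=None):
    u,v=int(round(uv[0])),int(round(uv[1]))
    z=c["range_z"][v,u] if z is None else z
    p=np.linalg.inv(c["intrinsics"])@np.array([uv[0],uv[1],1])*z
    return c["R"].T@(p-c["t"])
def cloud(c,m):
    v,u=np.nonzero(m&(c["range_z"]>0)); z=c["range_z"][v,u]
    p=np.linalg.inv(c["intrinsics"])@np.vstack([u*z,v*z,z])
    return (c["R"].T@(p-np.array(c["t"])[:,None])).T
E
python3 - <<'E'
from h import *
ims=[]
for n in ["side","top"]:
    c=capture(n); ims.append(c["image"])
    print(n,"cam pos",-c["R"].T@c["t"],"fwd",c["R"][2])
    for q in ["stem","stem_tip","tumbler","spoke_end","vent_box","gold_lid","squeeze_bottle"]:
        for d in silhouettes(n,q)[:2]:
            P=cloud(c,d["region"])
            print(q,round(d["conf"],2),np.round(d["xy"]),len(P),np.round(np.median(P,0),3) if len(P) else None, np.round(np.percentile(P,[3,97],axis=0),3).tolist() if len(P) else None)
cv2.imwrite("pics/a.png",ims[0]);cv2.imwrite("pics/b.png",ims[1])
print(current_clock())
E
```

```text
side cam pos [ 0.44302608 -0.55320191  0.80468094] fwd [ 0.08007929  0.72529173 -0.6837684 ]
stem 0.73 [276. 282.] 199 [ 0.527 -0.071  0.123] [[0.52, -0.089, 0.111], [0.538, -0.031, 0.139]]
stem_tip 0.78 [279. 283.] 185 [ 0.528 -0.073  0.122] [[0.52, -0.089, 0.11], [0.538, -0.035, 0.137]]
tumbler 0.91 [287. 261.] 6918 [ 0.556 -0.012  0.116] [[0.495, -0.082, 0.004], [0.635, 0.073, 0.226]]
spoke_end 0.91 [268. 245.] 2530 [ 0.516 -0.015  0.168] [[0.491, -0.107, 0.007], [0.541, 0.113, 0.248]]
vent_box 0.9 [212. 258.] 473 [0.414 0.078 0.031] [[0.393, 0.066, -0.002], [0.435, 0.107, 0.036]]
vent_box 0.66 [287. 264.] 6631 [ 0.557 -0.012  0.118] [[0.495, -0.083, 0.006], [0.634, 0.063, 0.224]]
gold_lid 0.64 [231. 301.] 1008 [ 0.455 -0.029  0.009] [[0.424, -0.059, 0.001], [0.486, 0.005, 0.013]]
squeeze_bottle 0.73 [291. 204.] 545 [0.595 0.154 0.087] [[0.576, 0.144, 0.041], [0.616, 0.178, 0.113]]
top cam pos [0.38866135 0.12010456 1.02511024] fwd [ 0.1336668   0.00782882 -0.99099541]
tumbler 0.64 [301. 178.] 3917 [0.555 0.028 0.161] [[0.491, -0.077, 0.009], [0.629, 0.094, 0.244]]
spoke_end 0.76 [309. 192.] 1502 [0.508 0.012 0.181] [[0.488, -0.103, 0.111], [0.539, 0.115, 0.256]]
spoke_end 0.34 [301. 181.] 4014 [0.555 0.028 0.16 ] [[0.491, -0.082, 0.008], [0.629, 0.096, 0.244]]
vent_box 0.7 [263. 240.] 251 [0.415 0.093 0.037] [[0.398, 0.076, 0.001], [0.433, 0.111, 0.041]]
gold_lid 0.78 [315. 223.] 721 [ 0.455 -0.019  0.012] [[0.423, -0.05, 0.007], [0.486, 0.013, 0.017]]
squeeze_bottle 0.93 [234. 164.] 414 [0.588 0.172 0.092] [[0.575, 0.153, 0.012], [0.618, 0.192, 0.117]]
0.8
```

```bash
python3 - <<'E'
import cv2
a=cv2.imread("pics/a.png")[150:350,170:400]
cv2.imwrite("pics/a2.png",cv2.resize(a,None,fx=3,fy=3,interpolation=2))
E
```

```text
(no output)
```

View pics/a2.png

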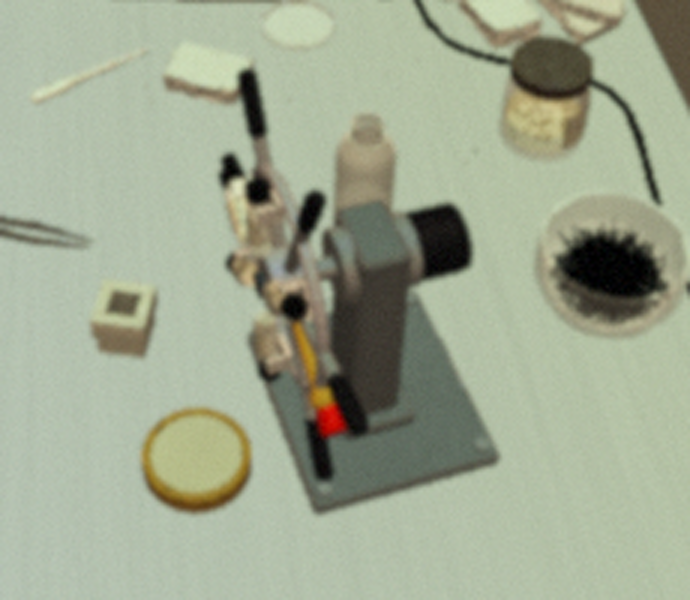

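View pics/b.png

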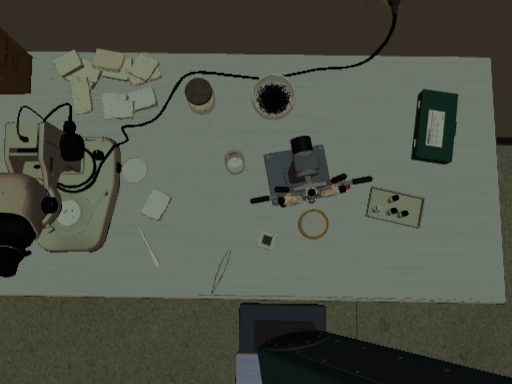

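The side view shows the red cap at about (333,420) in the crop, low on the wheel's right side, so the stem is roughly 110° clockwise. The gold lid and vented box are in front of the wheel, and the bottle is behind it to the left. Next I'll fit the wheel pose from the black handle points.

```bash
cat >> h.py <<'E'
from scipy.optimize import least_squares
from scipy.spatial.transform import Rotation as Rn
def frame(yaw): return np.array([np.cos(yaw),np.sin(yaw),0]),np.array([-np.sin(yaw),np.cos(yaw),0])
def look(cams=("side","top")):
    """dark handle cloud, stem-cap cloud"""
    H=[];S=[]
    for n in cams:
        c=capture(n); im=c["image"].astype(int)
        P=np.full(im.shape[:2]+(3,),np.nan); ok=c["range_z"]>0; P[ok]=cloud(c,ok)
        dc=np.linalg.norm(P-np.array([.515,.005,.15]),axis=2)
        dark=(im.max(2)<70)&(dc<.15)&(dc>.08)&(P[...,0]<.56)&(P[...,2]>.016)
        b,g,r=im[...,0],im[...,1],im[...,2]
        red=(r>120)&(g<60)&(b<60)&(dc<.15)
        H.append(P[dark]);S.append(P[red])
    return np.vstack(H),np.vstack(S)
def fit(H,th0,geo=None):
    def res(p):
        x,y,yaw=p[1:] if geo is None else geo
        ex,ey=frame(yaw); d=H-np.array([x,y,.15]); a=d@ex; l=d@ey; z=d[:,2]
        ang=np.arctan2(-l,z)-p[0]
        k=(ang-np.pi/6+np.pi/6)%(np.pi/3)-np.pi/6   # offset from nearest spoke
        r=np.hypot(l,z); t=r*np.sin(k); o=np.clip(r-124,0,None)
        return np.hypot(np.hypot(a,t),np.clip(r-.124,0,None))-.006
    p0=[th0] if geo is not None else [th0,.515,.005,.2]
    # spokes lie at th+30+60k
    f=lambda p: res(np.r_[p[0]+np.pi/6,p[1:]])
    return least_squares(f,p0,loss="soft_l1",f_scale=.003)
def stemang(S,geo):
    ex,ey=frame(geo[2]); d=np.median(S,0)-np.array([geo[0],geo[1],.15])
    return np.arctan2(-d@ey,d[2])
E
python3 - <<'E'
from h import *
H,S=look(); print(len(H),len(S),np.median(S,0))
for t in (1.6,1.8,2.0):
    s=fit(H,t); print(s.x,s.cost,np.median(np.abs(s.fun)))
print(stemang(S,s.x[1:]))
geo=s.x[1:]; np.save("geo.npy",s.x)
ex,ey=frame(geo[2]); C=np.array([geo[0],geo[1],.15])
for up in (ey*-1,ey,np.array([0,0,1.]),np.array([0,0,-1.])):
    z=ex; y=up; x=np.cross(y,z); q=Rn.from_matrix(np.c_[x,y,z]).as_quat()
    for off in (-.1,.02):
        print(off,[ (lambda j:None if j is None else np.round(j,2).tolist())(inverse_kinematics(C+.112*(-np.sin(a)*ey+np.cos(a)*np.array([0,0,1]))+off*ex,q)) for a in (.6,-.3,-1.4)])
E
```

```text
1146 69 [ 0.53202723 -0.08317273  0.11906101]
[ 1.39614733  0.5227316  -0.00176443  0.17300675] 0.032187843079579025 0.0040055760442911795
[ 1.39614307  0.52273133 -0.00176525  0.17301033] 0.03218784292179706 0.0040051457497983275
[2.1282593  0.5199651  0.03998327 0.11855242] 0.11778739346081524 0.03590449041314672
1.8158467831382787
-0.1 [None, None, None]
0.02 [None, None, None]
-0.1 [None, None, None]
0.02 [None, None, None]
-0.1 [None, None, None]
0.02 [None, None, None]
-0.1 [None, None, None]
0.02 [None, None, None]
```

```bash
sed -i 's/k=(ang-np.pi\/6+np.pi\/6)%/k=(ang+np.pi\/6)%/' h.py
python3 - <<'E'
from h import *
H,S=look()
s=fit(H,1.9); ok=np.abs(s.fun)<.012; print(s.x,len(H),ok.sum())
s=fit(H[ok],s.x[0]); print(s.x,np.median(np.abs(s.fun)),"stem",stemang(S,s.x[1:]))
geo=s.x[1:]; np.save("geo.npy",s.x)
ex,ey=frame(geo[2]); C=np.array([geo[0],geo[1],.15]); Z=np.array([0,0,1.])
for tilt in (15,30,40,50,60):
  t=np.radians(tilt); z=np.cos(t)*ex-np.sin(t)*Z
  for nm,yy in (("lat",-ey),("lat2",ey),("ver",np.cross(z,ey)),("ver2",-np.cross(z,ey))):
    q=Rn.from_matrix(np.c_[np.cross(yy,z),yy,z]).as_quat()
    print(tilt,nm,[int(inverse_kinematics(C+.112*(-np.sin(a)*ey+np.cos(a)*Z)+off*z,q) is not None) for off in (-.06,.02) for a in (.6,-.3,-1.,-1.4)])
E
```

```text
[ 1.92086891e+00  5.22747652e-01 -1.90625066e-03  1.73450147e-01] 1127 865
[1.95988178 0.51737795 0.00454538 0.18725487] 0.001261851707166724 stem 1.9074227618617439
15 lat [0, 0, 0, 0, 0, 0, 0, 0]
15 lat2 [0, 0, 0, 0, 0, 0, 0, 0]
15 ver [0, 0, 0, 0, 0, 0, 0, 0]
15 ver2 [0, 0, 0, 0, 0, 0, 0, 0]
30 lat [0, 0, 0, 0, 0, 0, 0, 0]
30 lat2 [0, 0, 0, 0, 0, 0, 0, 0]
30 ver [0, 0, 0, 0, 0, 0, 0, 0]
30 ver2 [0, 0, 0, 0, 0, 0, 0, 0]
40 lat [1, 1, 0, 0, 1, 1, 0, 0]
40 lat2 [1, 0, 0, 0, 1, 1, 0, 0]
40 ver [1, 1, 0, 0, 1, 1, 0, 0]
40 ver2 [1, 1, 0, 0, 1, 1, 0, 0]
50 lat [1, 1, 1, 1, 1, 1, 1, 0]
50 lat2 [1, 1, 1, 1, 0, 1, 1, 0]
50 ver [1, 1, 1, 1, 1, 1, 1, 0]
50 ver2 [1, 1, 1, 1, 1, 1, 1, 0]
60 lat [1, 1, 1, 1, 1, 1, 1, 1]
60 lat2 [1, 1, 1, 1, 1, 1, 1, 1]
60 ver [1, 1, 1, 1, 1, 1, 1, 1]
60 ver2 [1, 1, 1, 1, 1, 1, 1, 1]
```

```bash
cat >> h.py <<'E'
g=np.load("geo.npy")[1:]; ex,ey=frame(g[2]); C=np.array([g[0],g[1],.15]); Z=np.array([0,0,1.])
t=np.radians(50); tz=np.cos(t)*ex-np.sin(t)*Z; Q=Rn.from_matrix(np.c_[np.cross(-ey,tz),-ey,tz]).as_quat()
def peg(a,off,r=.115): return C+r*(-np.sin(a)*ey+np.cos(a)*Z)+off*tz
def arc(a0,a1,off=.02,rate=.06):
    for a in np.linspace(a0,a1,max(2,int(np.ceil(abs(a1-a0)/.17))+1))[1:]:
        servo_line(peg(a,off),Q,rate=rate)
        print(round(a,2),np.round(current_force(),1),round(current_clock(),1))
def theta(th0):
    H,S=look(); s=fit(H,th0,g); ok=np.abs(s.fun)<.012; s=fit(H[ok],s.x[0],g)
    return s.x[0],(stemang(S,g) if len(S) else None),ok.sum(),np.median(np.abs(s.fun))
E
python3 - <<'E'
from h import *
print([int(inverse_kinematics(peg(a,o),Q) is not None) for a in (1.2,1.,.75,0,-.6,-1.) for o in (-.12,.02)])
move_gripper(0)
move_ptp(peg(.75,-.14),Q)
print(current_clock(),current_position(),current_force())
c=capture("side");cv2.imwrite("pics/c.png",cv2.resize(c["image"][60:360,120:470],None,fx=2,fy=2))
E
```

```text
[1, 1, 1, 1, 1, 1, 1, 1, 1, 1, 1, 1]
4.3167 [ 0.4438352  -0.09023025  0.34149507] [0.22134365 0.68980104 0.05649164]
```

View pics/c.png

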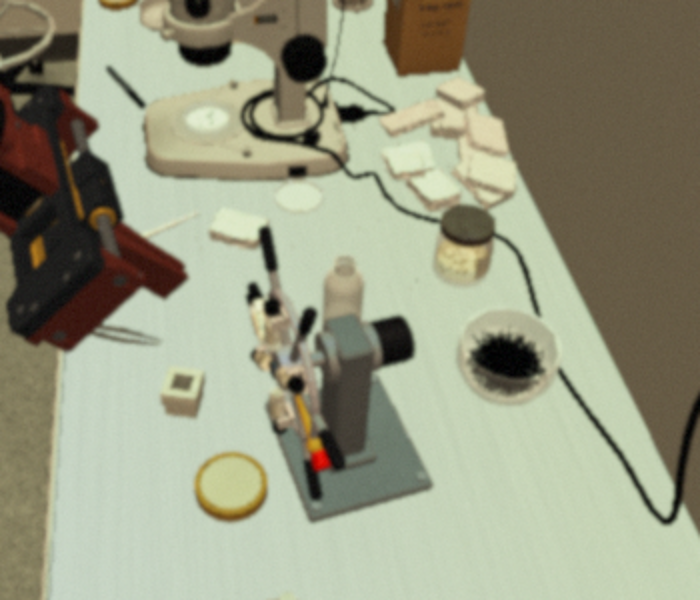

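The gripper, at image left (about (100,280)), points at the wheel with clear space in front of it, and the wheel hasn't moved. Next I'll insert with a contact guard and push.

```bash
python3 - <<'E'
from h import *
hit=servo_line(peg(.75,.02),Q,rate=.08,contact_N=4)
print("hit",hit,current_force())
if not hit:
    arc(.75,-.98)
    servo_line(peg(-.98,-.14),Q,rate=.12)
    print(theta(.4),theta(.6),current_force(),current_clock())
c=capture("side");cv2.imwrite("pics/d.png",cv2.resize(c["image"][60:360,120:470],None,fx=2,fy=2))
E
```

```text
hit False [ 0.25298572 -0.88188163 -0.13416019]
0.59 [ 0.6  0.1 -0.2] 7.0
0.44 [-0.1  0.5  0.4] 7.4
0.28 [-0.1  0.2  0.3] 7.9
0.12 [ 0.2  0.  -0.3] 8.3
-0.04 [-1.2 -0.2 -0.8] 8.8
-0.19 [ 0.3 -0.2  0.3] 9.2
-0.35 [ 0.6 -0.6  0.2] 9.7
-0.51 [ 0.6 -0.4 -0.4] 10.1
-0.67 [-0.4  0.4  0.5] 10.6
-0.82 [-0.3  0.4  0.1] 11.0
-0.98 [-0.3  0.3  0.6] 11.5
(np.float64(0.5794930774294766), np.float64(0.6137458450054877), np.int64(887), np.float64(0.0012921416147926475)) (np.float64(0.5790676096300998), np.float64(0.6123126059231982), np.int64(887), np.float64(0.0013060524223331158)) [0.1483119  0.37275938 0.07468192] 13.15
```

View pics/d.png

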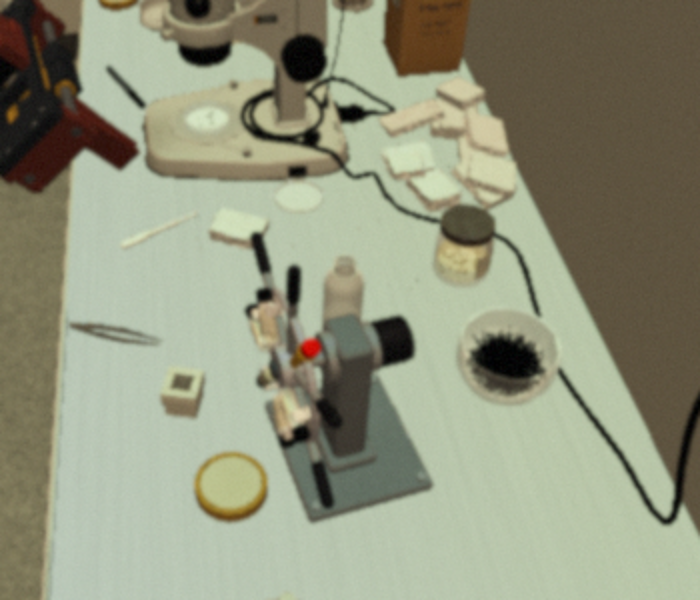

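The stem is now at about 0.59 rad, with the red cap at (311,348) near the top. Pulling straight out seems to have dragged the wheel back a little, so from now on I'll back off the spoke before withdrawing. I'll give the same spoke one more short push.

```bash
python3 - <<'E'
from h import *
print([(a,o) for a in (-1.05,-1.1,-1.15,-1.2,1.2,1.3,1.4) for o in (-.14,.02) if inverse_kinematics(peg(a,o),Q) is None])
servo_line(peg(-.55,-.14),Q)
hit=servo_line(peg(-.55,.02),Q,rate=.08,contact_N=4)
print("hit",hit,current_force())
if not hit:
    end=-1.1
    arc(-.55,end,rate=.05)
    print("pressed",theta(.4))
    servo_line(peg(end+.25,.02),Q,rate=.08)
    servo_line(peg(end+.25,-.14),Q,rate=.12)
    print(theta(.4),current_force(),current_clock())
E
```

```text
[(-1.15, 0.02), (-1.2, 0.02)]
hit False [-0.77459335  0.29510319 -0.02649899]
-0.69 [-0.2 -0.3 -0.6] 16.3
-0.82 [ 0.4 -0.6  0.2] 16.8
-0.96 [ 0.1 -0.2  0.7] 17.2
-1.1 [ 0.4 -0.2  0. ] 17.7
pressed (np.float64(0.475201973811952), np.float64(0.5016523795181342), np.int64(806), np.float64(0.0014898099938429415))
(np.float64(0.46953875839189174), np.float64(0.49916298503343776), np.int64(892), np.float64(0.0012625889281514006)) [-1.155467    0.53598674 -0.12342291] 19.8833
```

```bash
python3 - <<'E'
from h import *
print("gap",current_finger_gap(),current_position(),peg(-.85,-.14))
servo_line(peg(0,-.16),Q,rate=.2)
servo_line(peg(1.38,-.14),Q,rate=.2)
hit=servo_line(peg(1.38,.02),Q,rate=.08,contact_N=4)
print("hit",hit,current_force(),theta(.47),current_clock())
if not hit:
    a=1.38
    while a>.4:
        n=a-.08; servo_line(peg(n,.02),Q,rate=.04); a=n
        th=theta(.4); print(round(a,2),np.round(th[:2],3),np.round(current_force(),1),round(current_clock(),1))
        if th[0]<.3: break
    c=capture("side");cv2.imwrite("pics/e.png",cv2.resize(c["image"][160:360,200:400],None,fx=3,fy=3))
E
```

```text
gap 0.00038662985907301296 [0.41275414 0.07285161 0.33242582] [0.41287688 0.07267951 0.33314428]
hit False [-0.72011504  0.0961739  -1.10036078] (np.float64(0.4761255445561554), np.float64(0.5035330807387903), np.int64(838), np.float64(0.0013964753818381716)) 23.825
1.3 [0.474 0.506] [ 0.2 -0.3  0.3] 24.3
1.22 [0.465 0.491] [-0.1  0.7 -0.8] 24.8
1.14 [0.391 0.412] [-0.1  0.3  0.5] 25.3
1.06 [0.312 0.339] [-0.3 -0.9 -1.1] 25.8
0.98 [0.236 0.256] [-1.3 -0.2  0. ] 26.2
```

View pics/e.png

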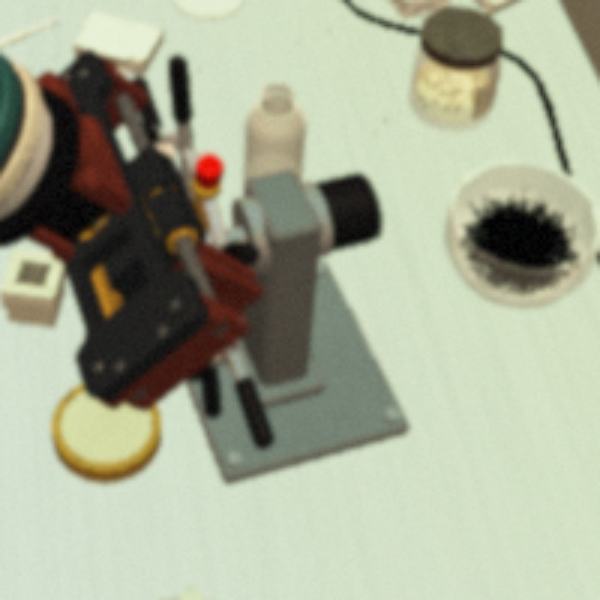

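The fingertips are on the right-hand spoke, and the red cap at (209,172) is clear of the gripper. The wheel follows one-to-one, so I'll push the remaining ~0.245 rad.

```bash
python3 - <<'E'
from h import *
a=.98
for n in (.9,.82,.78):
    servo_line(peg(n,.02),Q,rate=.03); a=n
th=theta(.05); m=(th[0]+th[1])/2; print(th,m)
if m>.01: a-=m; servo_line(peg(a,.02),Q,rate=.03); print(a,theta(0.))
servo_line(peg(a+.2,.02),Q,rate=.05)
servo_line(peg(a+.2,-.16),Q,rate=.12)
print(theta(0.),current_force(),current_clock())
for n in ["side","top"]:
    c=capture(n)
    for q in ["vent_box","gold_lid","squeeze_bottle"]:
        for d in silhouettes(n,q)[:1]: print(n,q,np.round(d["xy"]),np.round(np.median(cloud(c,d["region"]),0),3))
    if n=="side": cv2.imwrite("pics/f.png",cv2.resize(c["image"][160:360,200:400],None,fx=3,fy=3))
E
```

```text
(np.float64(0.0537295560175107), np.float64(0.07273623993170723), np.int64(800), np.float64(0.0014806697783811135)) 0.06323289797460896
0.7167671020253911 (np.float64(-0.0058231931571170615), np.float64(0.024407518142735063), np.int64(795), np.float64(0.0014428562510907395))
(np.float64(-0.008288201552095772), np.float64(0.005485389205189342), np.int64(885), np.float64(0.0012222285118496058)) [-0.30722473 -0.18136716 -0.54047609] 30.4583
side vent_box [211. 257.] [0.414 0.077 0.031]
side gold_lid [234. 301.] [ 0.455 -0.028  0.009]
side squeeze_bottle [292. 205.] [0.594 0.154 0.087]
top vent_box [265. 240.] [0.412 0.094 0.037]
top gold_lid [314. 220.] [ 0.455 -0.019  0.013]
top squeeze_bottle [236. 162.] [0.587 0.172 0.092]
```

View pics/f.png

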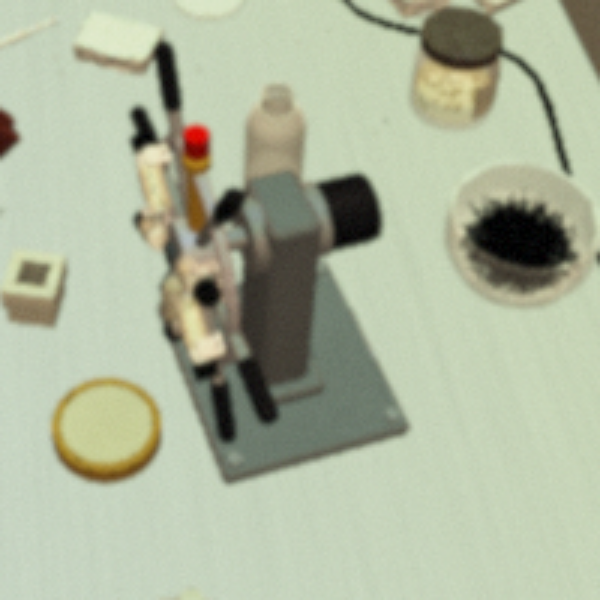

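The stem is upright, with its cap at (197,140) directly above the axle. The box, lid and bottle haven't moved, and the hand is clear of the wheel.

```bash
python3 -c "
from bench import *
print(close_job())"
```

```text
the job is handed in; nothing more can be done
None
```

I handed the job in at about 30 s on the clock: the stem points straight up to within about 0.01 rad by camera, the wheel is at rest, the hand is clear, and the box, lid and bottle haven't moved; no verdict came back.

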